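Clip the hold card to a tray of cans

ROBOT

A 6-joint arm with a two-finger parallel gripper is mounted at the origin on the work surface. World frame = base frame: x ahead of the robot, y to its left, z up, the work surface at z = 0. Lengths are in m, angles in rad, forces in N, time in s.
With the tool pointing down it reaches from about 0.25 to 0.775 m from the base axis. Payload 4 kg.
Tool frame: the origin (TCP) lies midway between the tips of the shut fingers; the grasp point (between the pads) lies 19 mm behind it (grip_point_offset is the distance from the TCP to the grasp point, in m); z points along the fingers, y is the line along which they close (so a half turn about z gives the same grasp; the last joint's range is limited). The gripper opens to 94 mm and grips with 3 to 60 N. Pads are 16 mm wide; open, the fingers measure 119 mm over their backs; the gripper's body (75 mm by 177 mm) begins 78 mm behind the grasp point.
Start: joints at [-1.273, 0.087, 1.371, -0, 1.684, -0.103], TCP at [0.215, -0.506, 0.206] pointing down, gripper open.
Joint ranges: [-3.1, 3.1], [-0.76, 2.03], [0.27, 2.55], [-1.08, 4.22], [0.17, 2.65], [-2.57, 2.57]. Speed limits (rad/s): [2.79, 2.79, 3.14, 3.14, 3.14, 3.14].

INTERFACE

Orientations are given as [roll, pitch, yaw] about the fixed x, y, z axes, in that order (R = Rz(yaw) Ry(pitch) Rx(roll)).
In Python, from bench import * gives the robot as it stands.
- The arm moves only by the tool carry_out, never from a script. Its argument "commands" is a list of rows, each a list of 6 numbers: the shift along the tool's x, y, z in m, then the turn, a rotation vector about the tool's x, y, z in rad. In form: [[tx, ty, tz, rx, ry, rz], ...]. A call has exactly 5 rows; each row is the pose to reach, as a shift and turn from the pose commanded when the call began, along the tool's axes at that moment; what a row does not reach only later rows make up. A row lasts 1/10 s, in which the tool goes at most 50 mm and 8.59 degrees, less where a joint would pass 70% of its speed; a pose out of reach is approached as far as the arm can. A call with a gripper value outside its range is refused whole. "jaw" is the opening, from 0 (shut) to 1 (fully open), set as the call begins (left out, the last holds). The fingers move at their own pace and stop on an object; the grip force is fixed at half the most. Time passes only in rows, so rows that repeat a pose let the fingers close, or fill a call up. It gives the time, the measured TCP pose, the force, the opening and the grip force at its end, in the units of the state.
- get_obs(): the state, without advancing time (a new reading comes with each control period).
- snapshot(name): name is "scene" or "top"; returns a dict with "img" (400x640x3 uint8, red, green, blue), "range_z" (400x640 float32, m along the optical axis (not along the pixel's ray), 0 where there is no reading), "fx", "fy", "cx", "cy" (pixels), "R" (3x3) and "t" (3): a world point X has camera coordinates R X + t. Camera axes: x right, y down, z forward; pixel columns grow to the right and rows downward; lengths in m; the calibration is good to about 2 mm. A picture is of the moment at which its call begins.
- close_job(): hands the job in; it is judged then, once.
The state is a dict: "time": time; "joint_positions": joint angles; "qvel": joint speeds; "joint_torque": joint torques, N m; "tool_pos": TCP position; "ee_rot": TCP orientation; "wrist_force": force on the tool from outside, world axes, zero at the start; "wrist_torque": the same for the moment, N m; "width": finger opening in m; "finger_force": force on a finger pad.
Only numpy, scipy, OpenCV 4.12 (cv2) and the standard library are available. Lean on these libraries where they do the work, as an engineer would, in place of code of your own. Each camera call takes 0.05 s, during which the arm holds its last target. There are 200 camera calls.

TASK

Take the red spring clip off the clip rack and stand it upright on the bare table, letting go of it. Then take it again by its two wings, squeeze it wide open, lower it well down over the tray's front wall and the yellow hold card together, near the middle of the card, and let it close so that it pinches card and wall firmly, upright and square to the wall. Leave the other two clips on the rack, the cans where they stand and the card in its pocket.

Things in the scene. Friction and masses are not known exactly. Their poses are not given: they have to be found in the camera images.
- red_clip: Red spring clip, 72 mm tall, 70 g, jaws down, wings up. Origin: centre of its underside (jaw lips). z up; x along the hinge; y is the way it opens and its wings are squeezed. Jaws and wings 38 mm wide in x; jaws 32 mm over all in y. It stands on its closed jaws. Starts snapped on a rack tongue, 12 mm above the table; comes off straight up with a 6 to 15 N pull.
- red_clip_housing (a point): Centre of the red clip's housing at the hinge, 36 mm above its origin. The housing is 46 mm long in x (4 mm past jaws and wings at each end), 16 mm in y, 14 mm high. Held by its two x ends the clip stays shut. Its underside, 29 mm above the lips' underside, limits how far the clip goes over something.
- red_clip_wings (a point): Midway between the red clip's two wings, 60 mm above its origin. The wings lean outward in y, from 43 to 72 mm above the origin; 51 mm over their outer top edges at rest, 28 mm and parallel when fully squeezed (about 8 N).
- red_clip_jaw_l (a joint): Opening angle of each red clip jaw (they move together): 0 at rest, 0.3 rad fully open, about 0.05 closed on card and wall. Lips 8 mm high, 3.4 mm apart at rest, about 24 mm fully open (jaws then 53 mm over all); throat above the lips 16 mm wide at rest. Closes with about 4 N.
- rack: Fixed grey rack: base 90 (x) by 206 (y) by 12 mm, origin under its centre. Three bays along y at -62, 0, 62 mm, each an upright tongue 30 mm long in x, 18 mm high with thicker head, on which a clip is snapped, clip y along rack y. Dividers 66 mm high, 28 mm long in x, at y -93, -31, 31, 93 mm stand close to the wings, so there a clip can be held only by its housing's x ends.
- tray: Fixed cardboard can tray. Origin under the middle of its front wall; x points into the tray, y along that wall, z up. Front wall 4 mm thick (x -2 to 2 mm), 200 mm long, rim 60 mm up; tray 240 mm deep, floor 4 mm. Outside the wall's middle a black pocket, 104 mm long, 18 mm high, out to x = -10 mm, holds the card. Cans from x = 80 mm on. The front wall is on the far side from the robot.
- hold_card: Loose yellow hold card, a stiff plate 3 mm thick (x), 90 mm wide (y), 68 mm tall (z), upright in the tray's pocket against the outside of the front wall with 2 mm of play; its top is 72 mm above the table, 12 mm above the rim. Origin: centre of its lower edge, 4 mm above the table, about 4.5 mm outside the middle of the wall.
- blue_clip: The blue spring clip, same make as the red one, on the rack. Origin and axes as for red_clip. Leave it alone.
- white_clip: The white spring clip, same make as the red one, on the rack. Origin and axes as for red_clip. Leave it alone.
- can_a: Full green drinks can in the tray, 66 mm wide, 115 mm tall, origin under its centre. Leave it alone.
- can_b: Second full green drinks can in the tray, as can_a. Leave it alone.

How it is judged:
By the outcome, as a careful person would: the job done as asked, in the order asked, and still so for the second after the job is handed in, with the robot touching nothing.
It also fails if it takes over 54 s, if anything falls off the work surface, if the arm or the gripper's body presses on something with over 40 N, if the wrist force passes 120 N, or if a joint passes its speed limit or range.

## Working session

There is one attempt and no reset: what is moved stays moved. The work goes in short steps, Python scripts to look and compute and a tool call to move; the robot and the scene stay as the last step left them, time stands still between calls to the robot, and variables do not carry over. Pictures are saved under pics/ and viewed, at most 13 in all, crops included, and the job is handed in when it is done.

Besides the shell and the picture viewer there is one more tool, called after ">>>" as a command line: name --pt "numbers of a row" for each row, then --argument value for the rest. carry_out: Moves the arm, as the interface text tells. Its arguments: {"type":"object","properties":{"commands":{"type":"array","items":{"type":"array","items":{"type":"number"}}},"jaw":{"type":"number"}},"required":["commands"]}

```bash
ls; mkdir -p pics; python3 - <<'E'
from bench import *
import cv2,pickle
o=get_obs();print(o)
for n in ("scene","top"):
    s=snapshot(n);pickle.dump(s,open(f"pics/{n}0.pkl","wb"));cv2.imwrite(f"pics/{n}0.png",s["img"][:,:,::-1])
E
```

```text
pics
{'time': 0.0, 'joint_positions': array([-1.27308823e+00,  8.79322327e-02,  1.37224326e+00, -1.50964678e-06,
        1.68357645e+00, -1.03091467e-01]), 'qvel': array([-0.00075989, -0.00096597,  0.00153987,  0.00085527,  0.00166855,
        0.00031231]), 'joint_torque': array([-6.92978074e-05, -3.40183568e+01, -3.02425182e+01,  7.18140299e-02,
        3.30118323e-02, -1.50032424e-04]), 'tool_pos': array([ 0.21442494, -0.50589179,  0.20432219]), 'ee_rot': array([-3.13944468e+00, -2.20717043e-04,  4.00799157e-01]), 'wrist_force': array([ 0.74853769,  0.66860114, -0.10918788]), 'wrist_torque': array([-0.00600317,  0.00467358,  0.00785143]), 'finger_force': 0.0, 'width': 0.09385927110950122}
```

View pics/scene0.png

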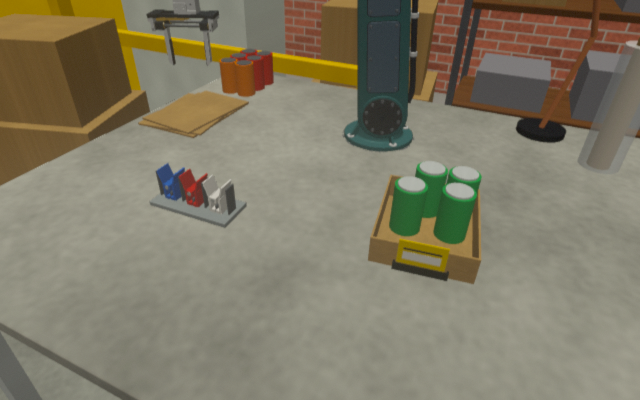

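View pics/top0.png

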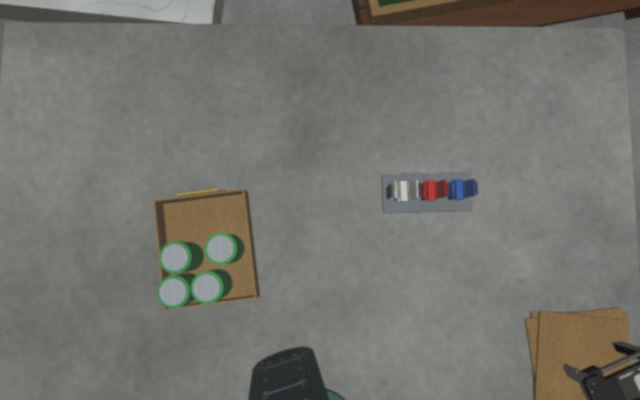

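The scene view shows the rack with blue, red and white clips near (200,190), and the tray with the yellow card at (422,255). In the top view the red clip is at about (435,190), the rack spans (383..472, 173..213), and the tray's front wall runs from (155,201) to (247,190).

```bash
cat > h.py <<'E'
import numpy as np,cv2,pickle
def cloud(s):
    z=s["range_z"];v,u=np.mgrid[:400,:640]
    c=np.stack([(u-s["cx"])/s["fx"]*z,(v-s["cy"])/s["fy"]*z,z],-1)
    return (c-s["t"])@s["R"]
def ray(s,u,v,h):
    d=s["R"].T@np.array([(u-s["cx"])/s["fx"],(v-s["cy"])/s["fy"],1]);c=-s["R"].T@s["t"]
    return c+d*(h-c[2])/d[2]
def hsv(s,lo,hi):
    return cv2.inRange(cv2.cvtColor(s["img"],cv2.COLOR_RGB2HSV),lo,hi)>0
E
python3 - <<'E'
from h import *
np.set_printoptions(precision=4,suppress=True)
T=pickle.load(open("pics/top0.pkl","rb"));S=pickle.load(open("pics/scene0.pkl","rb"))
for n,s in(("top",T),("scene",S)):
    P=cloud(s);print(n,s["fx"],-s["R"].T@s["t"])
    for c,lo,hi in(("red",(0,150,80),(8,255,255)),("blue",(105,120,60),(125,255,255)),("yellow",(22,150,100),(32,255,255))):
        m=hsv(s,lo,hi)&(P[...,2]>.01)&(P[...,2]<.13)&(P[...,0]>.25)&(abs(P[...,1])<.6)
        q=P[m]; print(c,len(q),q.min(0),q.max(0),np.median(q,0))
        if len(q)>9:
            r=cv2.minAreaRect(q[:,:2].astype(np.float32)*1000);print(r)
# rack base: height ~0.012
P=cloud(T);m=np.zeros((400,640),bool);m[165:222,375:485]=1
b=m&(P[...,2]>.006)&(P[...,2]<.09)
q=P[b];print("rack",len(q),cv2.minAreaRect(q[:,:2].astype(np.float32)*1000))
for z in(.012,):
  for uv in((383,174.5),(471,172),(472,211),(383,213)):print(ray(T,*uv,z))
m[:]=0;m[180:315,145:265]=1
b=m&(P[...,2]>.05)&(P[...,2]<.066);q=P[b];print("tray",len(q),cv2.minAreaRect(q[:,:2].astype(np.float32)*1000))
a=cv2.resize(T["img"][160:225,370:490],None,fx=6,fy=6,interpolation=cv2.INTER_CUBIC)
c=cv2.resize(T["img"][180:220,145:265],None,fx=6,fy=5,interpolation=cv2.INTER_CUBIC)
cv2.imwrite("pics/crop.png",np.vstack([a,c])[:600,:,::-1])
E
```

```text
top 464.21222784489925 [ 0.4093 -0.0004  1.0741]
red 228 [ 0.5211 -0.2813  0.039 ] [ 0.562  -0.2306  0.0903] [ 0.5418 -0.2556  0.0571]
((541.5913696289062, -256.2793884277344), (40.737571716308594, 50.78775405883789), 2.150604724884033)
blue 300 [ 0.5235 -0.3446  0.0435] [ 0.5646 -0.2927  0.0916] [ 0.5436 -0.3194  0.0574]
((544.0498046875, -318.5560302734375), (52.04597854614258, 41.002750396728516), 89.19037628173828)
yellow 47 [0.5249 0.2153 0.0648] [0.5366 0.2946 0.0791] [0.5315 0.2561 0.0739]
((531.1162109375, 255.03237915039062), (1.8897613286972046, 80.17261505126953), 7.552773475646973)
scene 419.65683872860984 [1.142  0.3181 0.5725]
red 391 [ 0.5232 -0.2801  0.0125] [ 0.5642 -0.2299  0.0843] [ 0.5518 -0.2669  0.0555]
((543.9076538085938, -254.9000701904297), (40.348934173583984, 49.97097396850586), 1.5197803974151611)
blue 338 [ 0.5269 -0.3416  0.012 ] [ 0.567  -0.2914  0.0836] [ 0.555  -0.3305  0.0572]
((547.0852661132812, -316.8669128417969), (50.242698669433594, 39.583221435546875), 88.69535827636719)
yellow 827 [0.5217 0.2105 0.0141] [0.5392 0.3013 0.0731] [0.5313 0.257  0.0546]
((531.37548828125, 256.4024353027344), (9.383980751037598, 91.52644348144531), 7.259589672088623)
rack 3622 ((539.7864379882812, -266.1917419433594), (252.85740661621094, 128.00827026367188), 89.13304138183594)
[ 0.5828 -0.1561  0.012 ]
[ 0.5899 -0.3609  0.012 ]
[ 0.499  -0.3606  0.012 ]
[ 0.4933 -0.1552  0.012 ]
tray 1143 ((412.1374816894531, 240.88507080078125), (243.0962371826172, 201.97573852539062), 7.739383697509766)
```

View pics/crop.png

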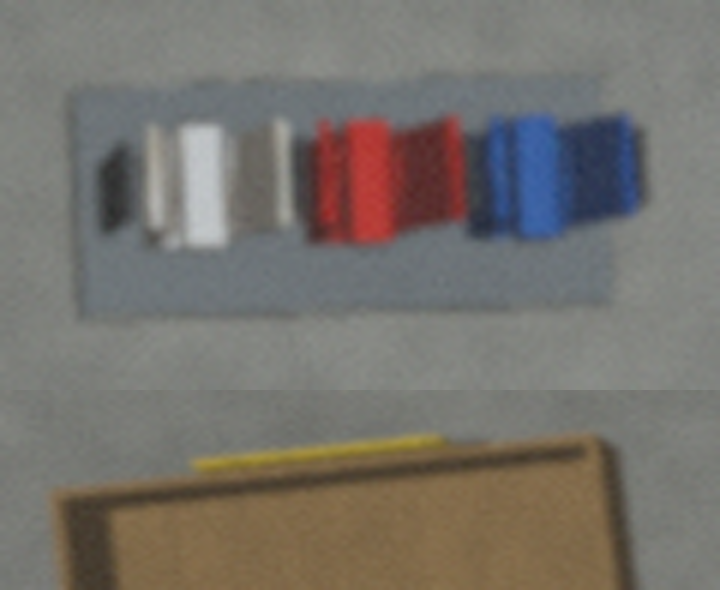

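The enlarged crop puts the red clip in the middle bay, with its housing at crop (370,180). The rack is yawed about +1.8°, and the yellow card lies along the wall at crop (192,463)-(443,438). I put the clip at about (0.5425, -0.256).

>>> carry_out --pt "0.04 -0.01 0 0 0 -0.12" --pt "0.08 -0.02 0 0 0 -0.24" --pt "0.12 -0.03 0 0 0 -0.36" --pt "0.16 -0.041 0 0 0 -0.48" --pt "0.2 -0.051 0 0 0 -0.6" --jaw 1

```text
time: 0.6
tool_pos: [0.3797, -0.38, 0.2049]
ee_rot: [-3.141, -0.0, 1.005]
wrist_force: [-0.1, 0.9, 0.8]
width: 0.0941
finger_force: 0.0
```

```bash
cat > go.py <<'E'
import sys
from bench import *
from h import *
from scipy.spatial.transform import Rotation as R
np.set_printoptions(precision=4,suppress=True)
# usage: go.py x y z yaw -> shift/turn in tool axes from the measured pose
o=get_obs();p=o["tool_pos"];A=R.from_euler("xyz",o["ee_rot"])
x,y,z,w=map(float,sys.argv[1:5])
print("t",round(o["time"],2),"pos",p,"rot",o["ee_rot"],"F",o["wrist_force"],"w",o["width"],"ff",o["finger_force"],"q6",o["joint_positions"][5])
print("shift",A.inv().apply(np.array([x,y,z])-p),"turn",(A.inv()*R.from_euler("xyz",[np.pi,0,w])).as_rotvec())
E
python3 go.py .5425 -.256 .14 1.602
```

```text
t 0.6 pos [ 0.3797 -0.38    0.2049] rot [-3.1407 -0.0003  1.0055] F [-0.1447  0.8824  0.8455] w 0.09409937878802972 ff 0.0 q6 -0.32603699737078384
shift [0.1919 0.0711 0.0649] turn [-0.0008 -0.0005 -0.5965]
```

>>> carry_out --pt "0.04 0.015 0.013 0 0 -0.12" --pt "0.08 0.03 0.026 0 0 -0.24" --pt "0.12 0.045 0.039 0 0 -0.36" --pt "0.16 0.058 0.052 0 0 -0.48" --pt "0.192 0.071 0.064 0 0 -0.597"

```text
time: 1.1
tool_pos: [0.5433, -0.256, 0.1401]
ee_rot: [-3.141, -0.001, 1.604]
wrist_force: [-0.5, -0.6, -0.1]
width: 0.094
finger_force: 0.0
```

```bash
python3 go.py .5425 -.256 .029 1.602; python3 - <<'E'
from bench import *
from h import *
for n in("scene","top"):
    s=snapshot(n);pickle.dump(s,open(f"pics/{n}1.pkl","wb"))
    a=s["img"][150:230,140:260] if n=="scene" else s["img"][160:240,370:490]
    cv2.imwrite(f"pics/{n}1.png",cv2.resize(a,None,fx=5,fy=5,interpolation=cv2.INTER_CUBIC)[:,:,::-1])
E
python3 -c "
import cv2,numpy as np
cv2.imwrite('pics/c1.png',cv2.resize(np.vstack([cv2.imread('pics/scene1.png'),cv2.imread('pics/top1.png')]),None,fx=.75,fy=.75))"
```

```text
t 1.1 pos [ 0.5433 -0.256   0.1401] rot [-3.1406 -0.001   1.604 ] F [-0.454  -0.6163 -0.0776] w 0.0940232901678717 ff 0.0 q6 -0.5680166935556166
shift [-0.0001 -0.0007  0.1111] turn [-0.001 -0.001  0.002]
```

View pics/c1.png

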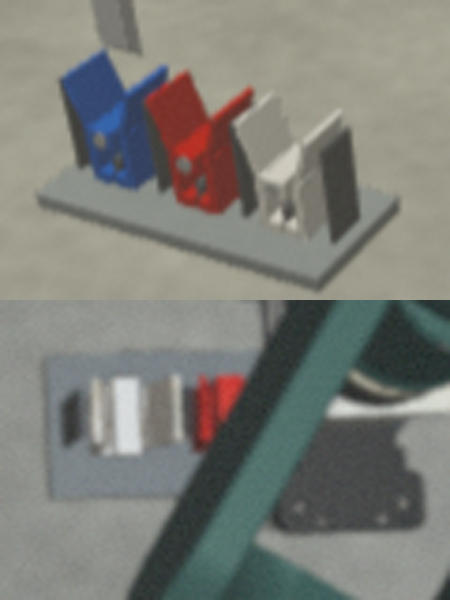

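The scene crop shows the red clip between the dividers with one fingertip at (120,50). In the top crop the arm hides the clip. I'll check that the fingertip projects where the calibration says it should.

```bash
python3 - <<'E'
from h import *
np.set_printoptions(precision=4,suppress=True)
s=pickle.load(open("pics/scene1.pkl","rb"))
def pr(X):
    c=s["R"]@np.array(X)+s["t"];return (np.array([s["fx"]*c[0]/c[2]+s["cx"],s["fy"]*c[1]/c[2]+s["cy"]])-[140,150])*3.75
for dx in(.047,.0595):
  for dy in(-.008,.008): print(pr([.5433+dx,-.256+dy,.140]))
P=cloud(s)
# housing end face (near x): red pixels around z 0.041-0.055, near-most x
m=hsv(s,(0,150,60),(8,255,255))&(abs(P[...,1]+.256)<.04)
q=P[m]; 
for z0,z1 in((.014,.03),(.036,.042),(.042,.048),(.048,.054),(.056,.08)):
    k=q[(q[:,2]>z0)&(q[:,2]<z1)];print(z0,len(k),np.percentile(k,[2,50,98],axis=0))
# wings extremes top
k=q[q[:,2]>.078];print(k[:, :2].min(0),k[:,:2].max(0),k[:,:2].mean(0))
E
```

```text
[112.2044  41.4746]
[135.2661  48.071 ]
[96.3108 51.7678]
[119.5244  58.5063]
0.014 56 [[ 0.5456 -0.2698  0.0152]
 [ 0.5581 -0.2585  0.0199]
 [ 0.5605 -0.2396  0.0292]]
0.036 9 [[ 0.5461 -0.2629  0.0367]
 [ 0.5572 -0.2421  0.0394]
 [ 0.5606 -0.2382  0.0412]]
0.042 16 [[ 0.5447 -0.2693  0.0427]
 [ 0.5586 -0.2449  0.046 ]
 [ 0.5635 -0.2391  0.0478]]
0.048 67 [[ 0.5285 -0.2699  0.0485]
 [ 0.5535 -0.2582  0.0519]
 [ 0.5638 -0.2394  0.054 ]]
0.056 158 [[ 0.527  -0.2781  0.0565]
 [ 0.5453 -0.273   0.0683]
 [ 0.5604 -0.2321  0.0798]]
[ 0.5253 -0.2795] [ 0.5599 -0.2297] [ 0.5448 -0.26  ]
```

>>> carry_out --pt "-0.001 -0.001 0.025 0 0 0" --pt "-0.001 -0.001 0.05 0 0 0" --pt "-0.001 -0.001 0.075 0 0 0" --pt "-0.001 -0.001 0.1 0 0 0" --pt "-0.001 -0.001 0.111 0 0 0"

```text
time: 1.7
tool_pos: [0.5389, -0.2589, 0.0275]
ee_rot: [-3.137, -0.002, 1.596]
wrist_force: [-0.3, 0.5, -0.0]
width: 0.0937
finger_force: 0.0
```

>>> carry_out --pt "0 0 0 0 0 0" --pt "0 0 0 0 0 0" --pt "0 0 0 0 0 0" --pt "0 0 0 0 0 0" --pt "0 0 0 0 0 0" --jaw 0.3

```text
time: 2.2
tool_pos: [0.5418, -0.2595, 0.0317]
ee_rot: [3.14, 0.001, 1.598]
wrist_force: [1.1, -0.2, -0.5]
width: 0.0576
finger_force: 0.0
```

>>> carry_out --pt "0 0 0 0 0 0" --pt "0 0 0 0 0 0" --pt "0 0 0 0 0 0" --pt "0 0 0 0 0 0" --pt "0 0 0 0 0 0" --jaw 0.56

```text
time: 2.7
tool_pos: [0.5412, -0.2591, 0.0304]
ee_rot: [-3.142, 0.0, 1.598]
wrist_force: [0.6, 0.8, 1.0]
width: 0.0524
finger_force: 0.0
```

```bash
python3 - <<'E'
from bench import *
from h import *
for i in range(3):
    print(get_obs()["tool_pos"],get_obs()["width"])
    s=snapshot("scene")
pickle.dump(s,open("pics/scene2.pkl","wb"))
a=s["img"][140:220,130:260]
cv2.imwrite("pics/scene2.png",cv2.resize(a,None,fx=6,fy=6,interpolation=cv2.INTER_CUBIC)[:,:,::-1])
E
```

```text
[ 0.54123246 -0.25911133  0.0304304 ] 0.05238008031722868
[ 0.54121713 -0.25914512  0.03043213] 0.05251502774495021
[ 0.54122896 -0.25912127  0.03043513] 0.0523653593349135
```

View pics/scene2.png

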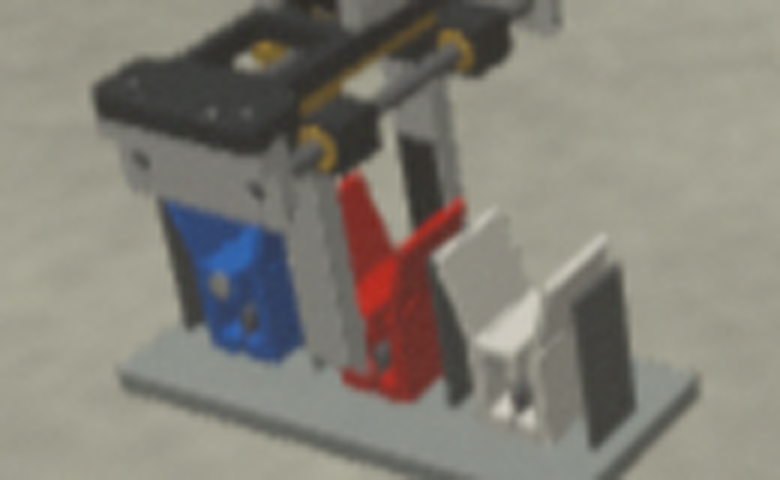

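The picture shows the near finger at (310-365, 180-370), in front of the housing's end and perhaps a little towards the blue clip. I'll compare finger and clip within the same camera.

```bash
python3 - <<'E'
from h import *
np.set_printoptions(precision=4,suppress=True)
s=pickle.load(open("pics/scene2.pkl","rb"));s1=pickle.load(open("pics/scene1.pkl","rb"))
P=cloud(s);H=cv2.cvtColor(s["img"],cv2.COLOR_RGB2HSV)
for r in range(185,203,3):
    print(r,[(c,*(P[r,c]*1000).round(0).astype(int),H[r,c,1]) for c in range(178,196)])
P1=cloud(s1);m=hsv(s1,(0,150,60),(8,255,255))
q=P1[m&(abs(P1[...,1]+.256)<.04)]
k=q[(q[:,2]>.043)&(q[:,2]<.058)&(q[:,0]>.556)];print("housing near face",len(k),k[:,1].min(),k[:,1].max(),np.sort(k[:,1]))
m=hsv(s,(0,150,60),(8,255,255));q=P[m&(abs(P[...,1]+.256)<.04)];print(q.min(0),q.max(0))
E
```

```text
185 [(178, np.int64(544), np.int64(-303), np.int64(43), np.uint8(47)), (179, np.int64(580), np.int64(-263), np.int64(76), np.uint8(11)), (180, np.int64(578), np.int64(-262), np.int64(75), np.uint8(13)), (181, np.int64(577), np.int64(-259), np.int64(75), np.uint8(15)), (182, np.int64(579), np.int64(-255), np.int64(77), np.uint8(15)), (183, np.int64(581), np.int64(-250), np.int64(80), np.uint8(14)), (184, np.int64(579), np.int64(-249), np.int64(79), np.uint8(13)), (185, np.int64(577), np.int64(-248), np.int64(78), np.uint8(14)), (186, np.int64(576), np.int64(-247), np.int64(78), np.uint8(12)), (187, np.int64(572), np.int64(-248), np.int64(76), np.uint8(17)), (188, np.int64(569), np.int64(-248), np.int64(74), np.uint8(57)), (189, np.int64(544), np.int64(-269), np.int64(53), np.uint8(155)), (190, np.int64(541), np.int64(-270), np.int64(51), np.uint8(175)), (191, np.int64(541), np.int64(-267), np.int64(52), np.uint8(191)), (192, np.int64(543), np.int64(-262), np.int64(54), np.uint8(198)), (193, np.int64(543), np.int64(-259), np.int64(55), np.uint8(207)), (194, np.int64(540), np.int64(-258
[... 5918 characters left out ...]
4(-254), np.int64(23), np.uint8(38)), (194, np.int64(553), np.int64(-254), np.int64(22), np.uint8(68)), (195, np.int64(559), np.int64(-245), np.int64(28), np.uint8(158))]
housing near face 51 -0.27135870399775774 -0.23694896852829767 [-0.2714 -0.2698 -0.2693 -0.2693 -0.2692 -0.2691 -0.2691 -0.269  -0.2675
 -0.2659 -0.2638 -0.2632 -0.2611 -0.2602 -0.2601 -0.2585 -0.2583 -0.2573
 -0.2549 -0.2539 -0.2536 -0.2535 -0.2535 -0.2524 -0.2522 -0.2503 -0.2497
 -0.249  -0.2483 -0.2481 -0.248  -0.2479 -0.2477 -0.2476 -0.2476 -0.2475
 -0.2469 -0.2465 -0.2461 -0.2445 -0.2437 -0.2431 -0.2415 -0.2412 -0.2407
 -0.2401 -0.24   -0.2399 -0.2392 -0.2392 -0.2369]
[ 0.5133 -0.2807  0.0126] [ 0.5637 -0.2305  0.0845]
```

Seen by the same camera, finger and clip agree to within 1 mm. The scene camera itself reads about +3 mm in y. Closing.

>>> carry_out --pt "0 0 0 0 0 0" --pt "0 0 0 0 0 0" --pt "0 0 0 0 0 0" --pt "0 0 0 0 0 0" --pt "0 0 0 0 0 0" --jaw 0.3

```text
time: 3.35
tool_pos: [0.5412, -0.2592, 0.0305]
ee_rot: [-3.142, 0.0, 1.598]
wrist_force: [-0.7, -0.1, 0.0]
width: 0.0458
finger_force: 30.0
```

>>> carry_out --pt "0 0 -0.003 0 0 0" --pt "0 0 -0.008 0 0 0" --pt "0 0 -0.015 0 0 0" --pt "0 0 -0.025 0 0 0" --pt "0 0 -0.04 0 0 0"

```text
time: 3.85
tool_pos: [0.5416, -0.2589, 0.0722]
ee_rot: [3.141, -0.0, 1.598]
wrist_force: [-1.0, 0.0, -0.6]
width: 0.046
finger_force: 30.0
```

>>> carry_out --pt "0 0 -0.02 0 0 0" --pt "0 0 -0.04 0 0 0" --pt "0 0 -0.06 0 0 0" --pt "0 0 -0.07 0 0 0" --pt "0 0 -0.07 0 0 0"

```text
time: 4.35
tool_pos: [0.5429, -0.2598, 0.1448]
ee_rot: [3.135, 0.004, 1.598]
wrist_force: [-0.2, -0.2, -0.9]
width: 0.0455
finger_force: 30.0
```

```bash
python3 go.py .5 -.05 .1 1.598; python3 - <<'E'
from bench import *
from h import *
s=snapshot("scene");pickle.dump(s,open("pics/scene3.pkl","wb"))
P=cloud(s);q=P[hsv(s,(0,150,60),(8,255,255))&(abs(P[...,1]+.256)<.06)&(abs(P[...,0]-.54)<.06)];print(q.min(0),q.max(0))
a=s["img"][100:220,130:260]
cv2.imwrite("pics/scene3.png",cv2.resize(a,None,fx=5,fy=5,interpolation=cv2.INTER_CUBIC)[:,:,::-1])
E
```

```text
t 4.35 pos [ 0.5429 -0.2598  0.1448] rot [3.1354 0.0036 1.598 ] F [-0.1595 -0.1782 -0.9471] w 0.045466640835103204 ff 29.997398257255554 q6 -0.5679502467258476
shift [ 0.2111 -0.0375  0.0438] turn [0.0062 0.0036 0.    ]
[ 0.5165831  -0.27968802  0.12776789] [ 0.56532075 -0.23011345  0.19897179]
```

View pics/scene3.png

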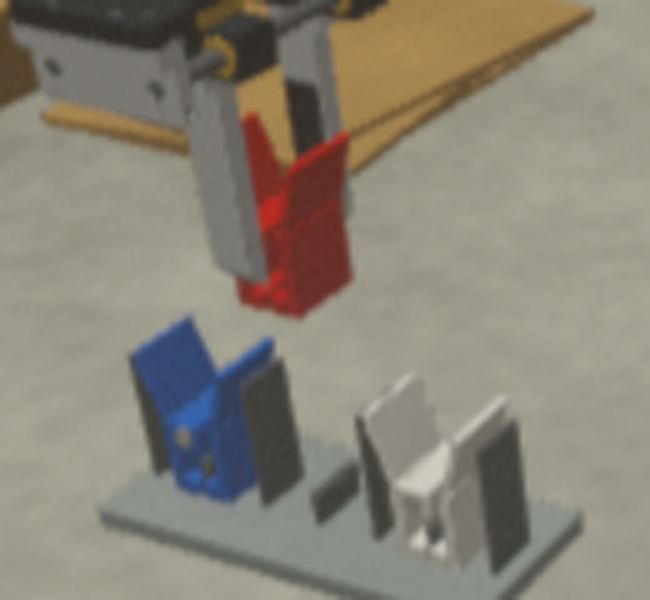

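The clip is off the rack and hangs upright between the fingers. The other two clips have not moved. Next is carrying it to bare table.

>>> carry_out --pt "0.025 -0.005 0 0 0 0" --pt "0.07 -0.013 0 0 0 0" --pt "0.12 -0.022 0.005 0 0 0" --pt "0.17 -0.031 0.015 0 0 0" --pt "0.2 -0.037 0.03 0 0 0"

```text
time: 4.9
tool_pos: [0.4979, -0.0575, 0.11]
ee_rot: [3.141, -0.001, 1.599]
wrist_force: [1.5, 0.1, 0.4]
width: 0.0462
finger_force: 30.0
```

>>> carry_out --pt "0.006 0 0.02 0 0 0" --pt "0.006 0 0.04 0 0 0" --pt "0.006 0 0.05 0 0 0" --pt "0.006 0 0.055 0 0 0" --pt "0.006 0 0.055 0 0 0"

```text
time: 5.4
tool_pos: [0.4982, -0.0544, 0.0547]
ee_rot: [-3.14, -0.0, 1.597]
wrist_force: [0.8, 0.2, -0.4]
width: 0.0456
finger_force: 30.0
```

>>> carry_out --pt "0 0 0 0 0 0" --pt "0 0 0 0 0 0" --pt "0 0 0 0 0 0" --pt "0 0 0 0 0 0" --pt "0 0 0 0 0 0"

```text
time: 5.9
tool_pos: [0.4989, -0.0543, 0.0558]
ee_rot: [3.141, 0.0, 1.598]
wrist_force: [-0.1, -0.2, -0.6]
width: 0.0456
finger_force: 30.0
```

```bash
python3 go.py .5 -.05 .0184 1.598; python3 - <<'E'
from bench import *
from h import *
s=snapshot("scene");pickle.dump(s,open("pics/scene4.pkl","wb"))
P=cloud(s);q=P[hsv(s,(0,150,60),(8,255,255))&(abs(P[...,1]+.05)<.06)&(abs(P[...,0]-.5)<.06)];print(q.min(0),q.max(0))
E
```

```text
t 5.9 pos [ 0.4989 -0.0543  0.0558] rot [3.141  0.0002 1.5977] F [-0.0748 -0.2142 -0.5567] w 0.04562287812320398 ff 29.99750107526779 q6 -0.24829637686570485
shift [0.0043 0.0012 0.0374] turn [ 0.0006  0.0002 -0.0003]
[ 0.47458214 -0.06295856  0.03836377] [ 0.51917538 -0.02593648  0.11046934]
```

>>> carry_out --pt "0 0 0.015 0 0 0" --pt "0 0 0.027 0 0 0" --pt "0 0 0.033 0 0 0" --pt "0 0 0.034 0 0 0" --pt "0 0 0.034 0 0 0"

```text
time: 6.45
tool_pos: [0.4986, -0.0542, 0.0213]
ee_rot: [-3.141, -0.0, 1.598]
wrist_force: [0.3, -0.7, -0.4]
width: 0.0458
finger_force: 30.0
```

>>> carry_out --pt "0 0 0.0005 0 0 0" --pt "0 0 0.001 0 0 0" --pt "0 0 0.0015 0 0 0" --pt "0 0 0.002 0 0 0" --pt "0 0 0.002 0 0 0"

```text
time: 6.95
tool_pos: [0.4987, -0.0542, 0.0195]
ee_rot: [3.142, 0.0, 1.598]
wrist_force: [-0.3, 0.1, -0.3]
width: 0.0458
finger_force: 30.0
```

>>> carry_out --pt "0 0 0.0005 0 0 0" --pt "0 0 0.001 0 0 0" --pt "0 0 0.001 0 0 0" --pt "0 0 0.001 0 0 0" --pt "0 0 0.001 0 0 0"

```text
time: 7.45
tool_pos: [0.4987, -0.0542, 0.0184]
ee_rot: [-3.142, 0.0, 1.598]
wrist_force: [0.1, -0.5, -0.4]
width: 0.0457
finger_force: 30.0
```

>>> carry_out --pt "0 0 0.0005 0 0 0" --pt "0 0 0.001 0 0 0" --pt "0 0 0.001 0 0 0" --pt "0 0 0.001 0 0 0" --pt "0 0 0.001 0 0 0"

```text
time: 7.95
tool_pos: [0.4987, -0.0543, 0.0184]
ee_rot: [3.141, 0.0, 1.598]
wrist_force: [-2.5, 1.6, 5.6]
width: 0.0456
finger_force: 30.0
```

>>> carry_out --pt "0 0 -0.0005 0 0 0" --pt "0 0 -0.0005 0 0 0" --pt "0 0 -0.0005 0 0 0" --pt "0 0 -0.0005 0 0 0" --pt "0 0 -0.0005 0 0 0" --jaw 0.9

```text
time: 8.45
tool_pos: [0.4986, -0.0542, 0.0178]
ee_rot: [-3.141, 0.0, 1.598]
wrist_force: [0.4, -0.3, 0.2]
width: 0.0819
finger_force: 0.0
```

>>> carry_out --pt "0 0 -0.01 0 0 0" --pt "0 0 -0.035 0 0 0" --pt "0 0 -0.065 0 0 0" --pt "0 0 -0.09 0 0 0" --pt "0 0 -0.1 0 0 0"

```text
time: 8.95
tool_pos: [0.5005, -0.0546, 0.1219]
ee_rot: [3.135, 0.002, 1.598]
wrist_force: [0.5, -0.3, 0.6]
width: 0.0846
finger_force: 0.0
```

>>> carry_out --pt "0 0 0 0 0 0.14" --pt "0 0 0 0 0 0.28" --pt "0 0 0 0 0 0.42" --pt "0 0 0 0 0 0.56" --pt "0 0 0 0 0 0.7"

```text
time: 9.45
tool_pos: [0.4982, -0.0541, 0.1174]
ee_rot: [-3.141, 0.001, 0.892]
wrist_force: [0.6, 0.7, 0.4]
width: 0.0844
finger_force: 0.0
```

>>> carry_out --pt "0 0 0 0 0 0.14" --pt "0 0 0 0 0 0.28" --pt "0 0 0 0 0 0.42" --pt "0 0 0 0 0 0.56" --pt "0 0 0 0 0 0.7"

```text
time: 9.95
tool_pos: [0.4983, -0.0541, 0.1174]
ee_rot: [-3.141, 0.001, 0.192]
wrist_force: [-0.1, 0.0, 0.5]
width: 0.0847
finger_force: 0.0
```

>>> carry_out --pt "0 0 0 0 0 0.1" --pt "0 0 0 0 0 0.17" --pt "0 0 0 0 0 0.17" --pt "0 0 0 0 0 0.17" --pt "0 0 0 0 0 0.17"

```text
time: 10.45
tool_pos: [0.4986, -0.0542, 0.1178]
ee_rot: [-3.142, 0.0, 0.029]
wrist_force: [0.4, -0.4, -0.2]
width: 0.0848
finger_force: 0.0
```

```bash
python3 go.py .4987 -.0542 .042 0.027; python3 - <<'E'
from bench import *
from h import *
s=snapshot("scene");pickle.dump(s,open("pics/scene5.pkl","wb"))
P=cloud(s);q=P[hsv(s,(0,150,60),(8,255,255))&(abs(P[...,1]+.05)<.06)&(abs(P[...,0]-.5)<.06)];print(q.min(0),q.max(0))
k=q[q[:,2]>.065];print("wing tops",k.min(0),k.max(0))
a=s["img"][80:230,190:390]
cv2.imwrite("pics/scene5.png",cv2.resize(a,None,fx=4,fy=4,interpolation=cv2.INTER_CUBIC)[:,:,::-1])
E
```

```text
t 10.45 pos [ 0.4986 -0.0542  0.1178] rot [-3.1416  0.0004  0.0287] F [ 0.4052 -0.399  -0.1833] w 0.08480711788232419 ff 0.0 q6 1.3207198332303145
shift [ 0.0002 -0.      0.0758] turn [-0.      0.0004  0.0017]
[ 0.479557   -0.08730654 -0.00131225] [ 0.52271813 -0.02520797  0.31259032]
wing tops [ 0.48292429 -0.08730654  0.06533445] [ 0.52207243 -0.02520797  0.31259032]
```

View pics/scene5.png

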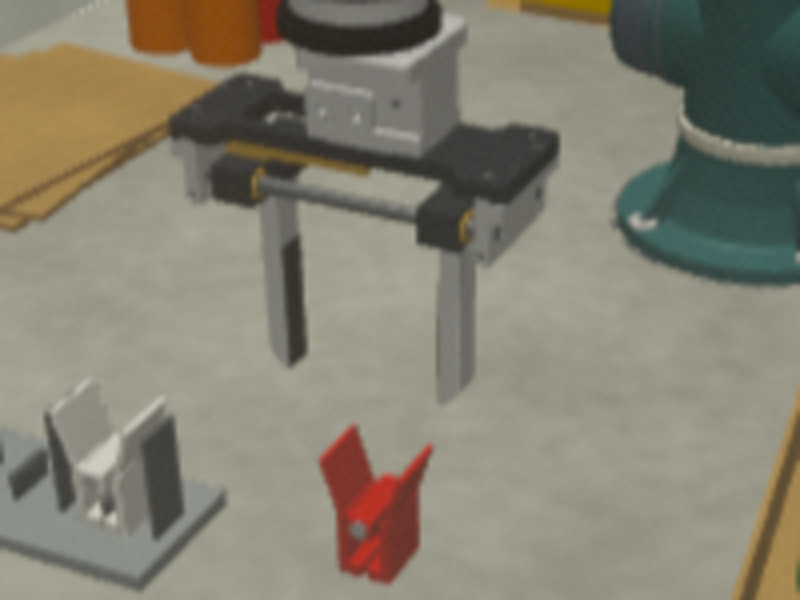

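The clip stands alone and upright on the bare table at (375,510) in the crop, and the fingers are turned ready for its wings. Lowering to grasp the wings.

>>> carry_out --pt "0 0 0.02 0 0 0" --pt "0 0 0.045 0 0 0" --pt "0 0 0.065 0 0 0" --pt "0 0 0.073 0 0 0" --pt "0 0 0.074 0 0 0"

```text
time: 11.0
tool_pos: [0.4978, -0.054, 0.0428]
ee_rot: [-3.141, 0.003, 0.028]
wrist_force: [-0.2, 0.6, 0.3]
width: 0.0845
finger_force: 0.0
```

>>> carry_out --pt "0 0 0 0 0 0" --pt "0 0 0 0 0 0" --pt "0 0 0 0 0 0" --pt "0 0 0 0 0 0" --pt "0 0 0 0 0 0" --jaw 0.56

```text
time: 11.5
tool_pos: [0.499, -0.0542, 0.0445]
ee_rot: [3.141, -0.001, 0.028]
wrist_force: [0.3, 0.1, 0.5]
width: 0.0532
finger_force: 0.1
```

>>> carry_out --pt "0 0 0 0 0 0" --pt "0 0 0 0 0 0" --pt "0 0 0 0 0 0" --pt "0 0 0 0 0 0" --pt "0 0 0 0 0 0" --jaw 0.1

```text
time: 12.0
tool_pos: [0.5008, -0.0526, 0.0472]
ee_rot: [-3.139, -0.005, 0.028]
wrist_force: [-0.6, 4.5, 11.8]
width: 0.0293
finger_force: 29.3
```

>>> carry_out --pt "0 0 0 0 0 0" --pt "0 0 0 0 0 0" --pt "0 0 0 0 0 0" --pt "0 0 0 0 0 0" --pt "0 0 0 0 0 0"

```text
time: 12.5
tool_pos: [0.5008, -0.0526, 0.0472]
ee_rot: [-3.139, -0.005, 0.028]
wrist_force: [-1.0, 5.0, 11.1]
width: 0.0295
finger_force: 29.3
```

>>> carry_out --pt "0 0 -0.005 0 0 0" --pt "0 0 -0.015 0 0 0" --pt "0 0 -0.035 0 0 0" --pt "0 0 -0.06 0 0 0" --pt "0 0 -0.08 0 0 0"

```text
time: 13.0
tool_pos: [0.4987, -0.0546, 0.1252]
ee_rot: [3.141, -0.0, 0.028]
wrist_force: [0.5, -0.7, -0.9]
width: 0.0278
finger_force: 29.7
```

>>> carry_out --pt "0 0 0 0 0 0" --pt "0 0 0 0 0 0" --pt "0 0 0 0 0 0" --pt "0 0 0 0 0 0" --pt "0 0 0 0 0 0"

```text
time: 13.5
tool_pos: [0.498, -0.0541, 0.1227]
ee_rot: [-3.141, 0.002, 0.028]
wrist_force: [0.5, 0.0, -0.4]
width: 0.0275
finger_force: 29.7
```

```bash
python3 go.py .4987 -.0542 .12 0.027; python3 - <<'E'
from bench import *
from h import *
np.set_printoptions(precision=4,suppress=True)
s=snapshot("scene");pickle.dump(s,open("pics/scene6.pkl","wb"))
P=cloud(s);q=P[hsv(s,(0,150,60),(8,255,255))&(abs(P[...,1]+.05)<.06)&(abs(P[...,0]-.5)<.06)&(P[...,2]<.2)];print(q.min(0),q.max(0))
a=s["img"][110:210,220:350]
cv2.imwrite("pics/scene6.png",cv2.resize(a,None,fx=6,fy=6,interpolation=cv2.INTER_CUBIC)[:,:,::-1])
E
```

```text
t 13.5 pos [ 0.498  -0.0541  0.1227] rot [-3.1411  0.0023  0.0278] F [ 0.5169  0.0041 -0.4071] w 0.027470990650312683 ff 29.69390094280243 q6 1.3216881819092166
shift [0.0007 0.0001 0.0027] turn [-0.0005  0.0023  0.0008]
[ 0.4794 -0.072   0.0776] [ 0.5214 -0.0255  0.1516]
```

View pics/scene6.png

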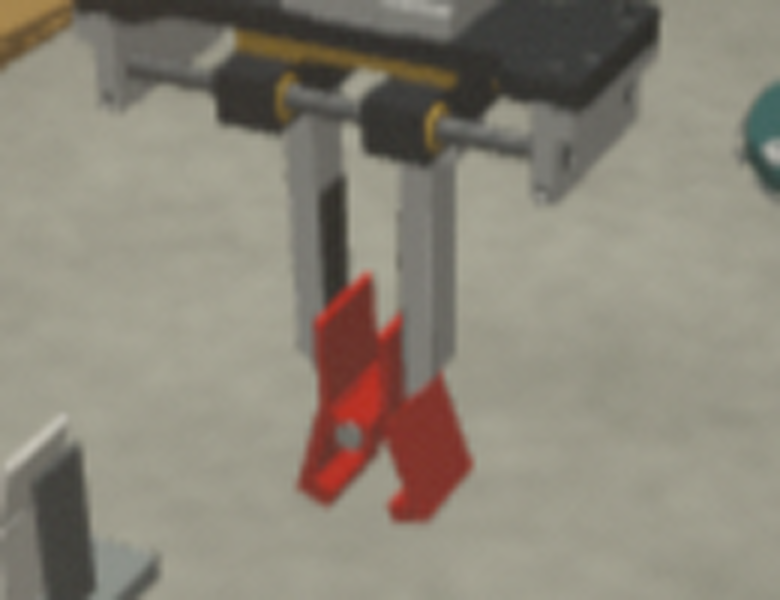

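The clip is squeezed wide open and hangs square, with its lips at (315,490) and (410,515) and the hinge pin at (348,435). I'll work out its height relative to the TCP from the pin, and fit the wall line.

```bash
python3 - <<'E'
from h import *
np.set_printoptions(precision=4,suppress=True)
s=pickle.load(open("pics/scene6.pkl","rb"))
c=-s["R"].T@s["t"]
def rx(u,v,x):
    d=s["R"].T@np.array([(u-s["cx"])/s["fx"],(v-s["cy"])/s["fy"],1]);return c+d*(x-c[0])/d[0]
print("standing pin",rx(190+358/4-.4,80+530/4-.4,.521),"now",rx(220+348/6-.4,110+435/6-.4,.521))
T=pickle.load(open("pics/top0.pkl","rb"));S=pickle.load(open("pics/scene0.pkl","rb"))
# wall rim line, top view: crop/6,/5 +(145,180); outer rim edge corners at z .06
for uv in((52,493),(600,437)):
    print("rim outer",ray(T,145+uv[0]/6-.4,180+(uv[1]-390)/5-.4,.06))
for uv in((192,463),(443,437)): print("card top",ray(T,145+uv[0]/6-.4,180+(uv[1]-390)/5-.4,.072))
P=cloud(S);m=hsv(S,(22,150,100),(32,255,255))&(abs(P[...,1]-.256)<.06)&(P[...,0]>.5)&(P[...,0]<.56)
q=P[m]; q=q[(q[:,2]>.025)&(q[:,2]<.07)]
l=cv2.fitLine(q[:,:2].astype(np.float32),cv2.DIST_HUBER,0,.01,.01).ravel();print("card face",l,np.degrees(np.arctan2(-l[0],l[1])),q[:,1].min(),q[:,1].max())
P=cloud(T);m=np.zeros((400,640),bool);m[185:206,150:252]=1
q=P[m&(P[...,2]>.05)&(P[...,2]<.067)&~hsv(T,(22,150,100),(32,255,255))]
l=cv2.fitLine(q[:,:2].astype(np.float32),cv2.DIST_HUBER,0,.01,.01).ravel();print("rim top",l,np.degrees(np.arctan2(-l[0],l[1])),len(q))
cv2.imwrite("pics/tray.png",np.vstack([cv2.resize(T["img"][180:215,145:265],None,fx=6.5,fy=6.5,interpolation=cv2.INTER_CUBIC),cv2.resize(S["img"][220:285,362:492],None,fx=6,fy=5.5,interpolation=cv2.INTER_CUBIC)])[:,:,::-1])
E
```

```text
standing pin [ 0.521  -0.0508  0.034 ] now [ 0.521  -0.0515  0.1099]
rim outer [0.515  0.3551 0.06  ]
rim outer [0.5408 0.156  0.06  ]
card top [0.5271 0.301  0.072 ]
card top [0.5389 0.2109 0.072 ]
card face [ 0.133  -0.9911  0.5313  0.2565] -172.35764 0.21046925166603056 0.3013000950174928
rim top [ 0.1241 -0.9923  0.5256  0.2689] -172.86847 323
```

The wall's yaw comes to about 7.4°, so tool yaw is 1.70, and the clip centre goes to about (0.5275, 0.2555). Raising, turning and carrying over.

>>> carry_out --pt "0 0 -0.02 0 0 -0.1" --pt "0.001 -0.02 -0.04 0 0 -0.23" --pt "0.003 -0.045 -0.045 0 0 -0.37" --pt "0.008 -0.08 -0.045 0 0 -0.51" --pt "0.013 -0.12 -0.045 0 0 -0.65"

```text
time: 14.05
tool_pos: [0.5086, 0.0666, 0.1692]
ee_rot: [3.141, -0.0, 0.682]
wrist_force: [0.1, 0.8, -0.2]
width: 0.0277
finger_force: 29.7
```

```bash
python3 go.py .5275 .2555 .167 1.700
```

```text
t 14.05 pos [0.5086 0.0666 0.1692] rot [ 3.1408 -0.0004  0.6817] F [ 0.1222  0.8426 -0.2279] w 0.027712025531316412 ff 29.69038814306259 q6 0.909080338439174
shift [ 0.1337 -0.1348  0.0021] turn [ 0.0009  0.0001 -1.0183]
```

>>> carry_out --pt "0.025 -0.025 0 0 0 -0.13" --pt "0.055 -0.055 0 0 0 -0.26" --pt "0.08 -0.08 0 0 0 -0.39" --pt "0.105 -0.105 0 0 0 -0.52" --pt "0.12 -0.121 0 0 0 -0.65"

```text
time: 14.55
tool_pos: [0.5257, 0.2381, 0.1683]
ee_rot: [-3.141, -0.0, 1.335]
wrist_force: [-0.6, -1.1, -0.4]
width: 0.0282
finger_force: 29.7
```

```bash
python3 go.py .5275 .2555 .167 1.700
```

```text
t 14.55 pos [0.5257 0.2381 0.1683] rot [-3.1408 -0.0001  1.3352] F [-0.5993 -1.0917 -0.4165] w 0.028170206804707502 ff 29.693647921085358 q6 0.5623111975614399
shift [ 0.0174 -0.0023  0.0013] turn [-0.0008 -0.0002 -0.3648]
```

>>> carry_out --pt "0.006 -0.001 0 0 0 -0.12" --pt "0.012 -0.002 0 0 0 -0.24" --pt "0.017 -0.002 0 0 0 -0.34" --pt "0.017 -0.002 0 0 0 -0.365" --pt "0.017 -0.002 0 0 0 -0.365"

```text
time: 15.05
tool_pos: [0.528, 0.2525, 0.1686]
ee_rot: [-3.141, 0.0, 1.692]
wrist_force: [-0.3, -0.1, -0.8]
width: 0.028
finger_force: 29.7
```

>>> carry_out --pt "0 0 0.01 0 0 0" --pt "0 0 0.025 0 0 0" --pt "0 0 0.033 0 0 0" --pt "0 0 0.036 0 0 0" --pt "0 0 0.036 0 0 0"

```text
time: 15.55
tool_pos: [0.5275, 0.2523, 0.1317]
ee_rot: [-3.139, 0.001, 1.692]
wrist_force: [-0.4, -0.6, -1.4]
width: 0.0276
finger_force: 29.7
```

>>> carry_out --pt "0 0 0 0 0 0" --pt "0 0 0 0 0 0" --pt "0 0 0 0 0 0" --pt "0 0 0 0 0 0" --pt "0 0 0 0 0 0"

```text
time: 16.05
tool_pos: [0.5282, 0.2526, 0.1332]
ee_rot: [3.141, 0.0, 1.693]
wrist_force: [-0.7, -0.3, -0.6]
width: 0.0279
finger_force: 29.7
```

```bash
python3 go.py .5275 .2555 .115 1.700;  python3 - <<'E'
from bench import *
from h import *
np.set_printoptions(precision=4,suppress=True)
s=snapshot("scene");pickle.dump(s,open("pics/scene7.pkl","wb"))
t=snapshot("top");pickle.dump(t,open("pics/top7.pkl","wb"))
P=cloud(s);m=hsv(s,(0,150,60),(8,255,255))&(abs(P[...,1]-.256)<.06)&(abs(P[...,0]-.53)<.06)&(P[...,2]<.17);q=P[m];print(q.min(0),q.max(0))
cv2.imwrite("pics/scene7.png",cv2.resize(s["img"][175:290,355:495],None,fx=5,fy=5,interpolation=cv2.INTER_CUBIC)[:,:,::-1])
E
```

```text
t 16.05 pos [0.5282 0.2526 0.1332] rot [3.1411 0.     1.6928] F [-0.6873 -0.32   -0.5827] w 0.027896520727397796 ff 29.694002866744995 q6 0.22737253189400913
shift [ 0.0029 -0.0004  0.0182] turn [ 0.0005  0.     -0.0072]
[0.5136 0.2313 0.089 ] [0.5549 0.2768 0.1618]
```

View pics/scene7.png

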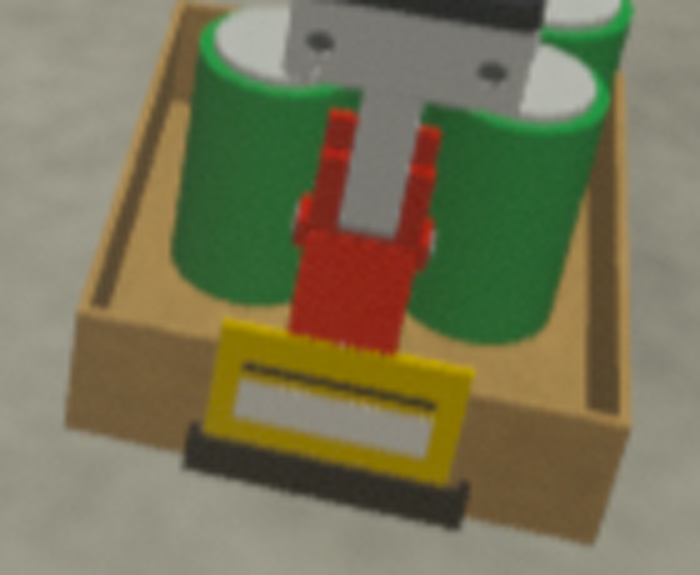

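The open clip hangs squarely above the card near its middle, with its jaws at (345,290) and the card top running (225,320)-(470,370). In the same camera its centre is within about 1 mm of the card and wall. Lowering.

>>> carry_out --pt "0.002 -0.001 0.008 0 0 -0.007" --pt "0.002 -0.001 0.016 0 0 -0.007" --pt "0.002 -0.001 0.024 0 0 -0.007" --pt "0.002 -0.001 0.032 0 0 -0.007" --pt "0.002 -0.001 0.036 0 0 -0.007"

```text
time: 16.65
tool_pos: [0.5261, 0.2541, 0.0952]
ee_rot: [-3.139, 0.001, 1.7]
wrist_force: [0.1, -0.3, -0.6]
width: 0.0279
finger_force: 29.7
```

>>> carry_out --pt "0 0 0 0 0 0" --pt "0 0 0 0 0 0" --pt "0 0 0.001 0 0 0" --pt "0 0 0.002 0 0 0" --pt "0 0 0.002 0 0 0"

```text
time: 17.15
tool_pos: [0.5269, 0.2544, 0.0951]
ee_rot: [3.141, 0.0, 1.7]
wrist_force: [0.4, 1.0, -0.9]
width: 0.0278
finger_force: 29.7
```

```bash
python3 go.py .5275 .2555 .090 1.700;  python3 - <<'E'
from bench import *
from h import *
np.set_printoptions(precision=4,suppress=True)
s=snapshot("scene");pickle.dump(s,open("pics/scene8.pkl","wb"))
cv2.imwrite("pics/scene8.png",cv2.resize(s["img"][195:285,375:475],None,fx=6,fy=6,interpolation=cv2.INTER_CUBIC)[:,:,::-1])
E
```

```text
t 17.15 pos [0.5269 0.2544 0.0951] rot [3.1413 0.0001 1.6998] F [ 0.4049  0.9626 -0.8854] w 0.027776085241335517 ff 29.69395011663437 q6 0.22408210337002324
shift [0.001  0.0007 0.0051] turn [ 0.0003  0.0001 -0.0002]
```

View pics/scene8.png

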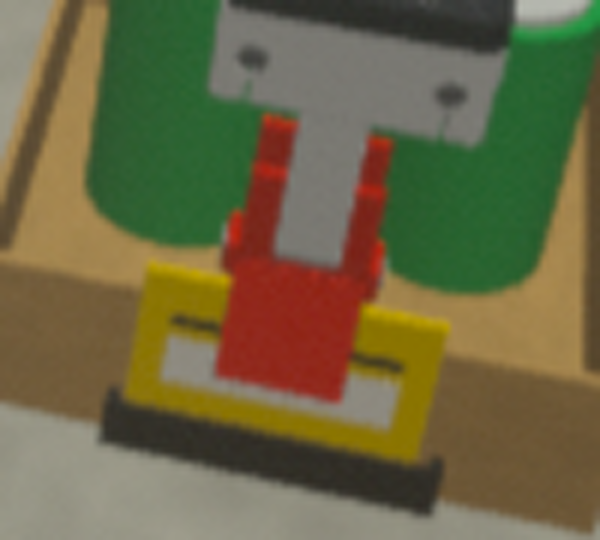

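The near jaw is outside the card, covering (215-360, 260-400), and the card is undisturbed. I'll go a bit lower in small steps until the housing just feels the card's top.

>>> carry_out --pt "0 0 0.0005 0 0 0" --pt "0 0 0.001 0 0 0" --pt "0 0 0.0015 0 0 0" --pt "0 0 0.002 0 0 0" --pt "0 0 0.002 0 0 0"

```text
time: 17.7
tool_pos: [0.5268, 0.2544, 0.0928]
ee_rot: [-3.141, 0.0, 1.7]
wrist_force: [0.5, 0.2, -0.9]
width: 0.0277
finger_force: 29.7
```

>>> carry_out --pt "0 0 0.0005 0 0 0" --pt "0 0 0.001 0 0 0" --pt "0 0 0.0015 0 0 0" --pt "0 0 0.0015 0 0 0" --pt "0 0 0.0015 0 0 0"

```text
time: 18.2
tool_pos: [0.5269, 0.2544, 0.0914]
ee_rot: [-3.142, 0.0, 1.7]
wrist_force: [-0.3, 0.7, -0.5]
width: 0.028
finger_force: 29.7
```

```bash
python3 go.py .5275 .2555 .090 1.700;  python3 - <<'E'
from bench import *
from h import *
np.set_printoptions(precision=4,suppress=True)
s=snapshot("scene");c=-s["R"].T@s["t"]
P=cloud(s);m=hsv(s,(0,150,60),(8,255,255))&(abs(P[...,1]-.256)<.04)&(P[...,0]>.535)&(P[...,0]<.57)
v,u=np.nonzero(m)
# outer jaw face lower edge: lowest red pixel in central columns, at outer-lip x
for uu in range(414,432,3):
    vv=v[u==uu].max()+.5; d=s["R"].T@np.array([(uu-s["cx"])/s["fx"],(vv-s["cy"])/s["fy"],1])
    print(uu,vv,(c+d*(.5535-c[0])/d[0]))
E
```

```text
t 18.2 pos [0.5269 0.2544 0.0914] rot [-3.1416  0.0001  1.6998] F [-0.2747  0.6761 -0.4547] w 0.0279603095476301 ff 29.693859815597534 q6 0.22407890440041311
shift [0.001  0.0008 0.0014] turn [-0.      0.0001 -0.0002]
414 259.5 [0.5535 0.2473 0.0479]
417 260.5 [0.5535 0.2528 0.0477]
420 260.5 [0.5535 0.2579 0.0498]
423 261.5 [0.5535 0.2634 0.0497]
426 262.5 [0.5535 0.2688 0.0495]
429 262.5 [0.5535 0.2738 0.0516]
```

>>> carry_out --pt "0 0 0.0003 0 0 0" --pt "0 0 0.0006 0 0 0" --pt "0 0 0.001 0 0 0" --pt "0 0 0.001 0 0 0" --pt "0 0 0.001 0 0 0"

```text
time: 18.75
tool_pos: [0.5273, 0.2545, 0.0911]
ee_rot: [3.14, -0.0, 1.7]
wrist_force: [0.3, -0.8, 2.4]
width: 0.0276
finger_force: 29.7
```

It just touched at 2.4 N. Backing off 1 mm, then letting it close.

>>> carry_out --pt "0 0 -0.001 0 0 0" --pt "0 0 -0.0015 0 0 0" --pt "0 0 -0.0015 0 0 0" --pt "0 0 -0.0015 0 0 0" --pt "0 0 -0.0015 0 0 0"

```text
time: 19.25
tool_pos: [0.5267, 0.2544, 0.0916]
ee_rot: [-3.141, 0.0, 1.7]
wrist_force: [-0.3, -0.1, -0.3]
width: 0.0275
finger_force: 29.7
```

>>> carry_out --pt "0 0 0 0 0 0" --pt "0 0 0 0 0 0" --pt "0 0 0 0 0 0" --pt "0 0 0 0 0 0" --pt "0 0 0 0 0 0" --jaw 0.42

```text
time: 19.75
tool_pos: [0.5269, 0.2545, 0.092]
ee_rot: [3.142, 0.0, 1.7]
wrist_force: [0.6, -0.1, -0.4]
width: 0.0396
finger_force: 4.3
```

>>> carry_out --pt "0 0 0 0 0 0" --pt "0 0 0 0 0 0" --pt "0 0 0 0 0 0" --pt "0 0 0 0 0 0" --pt "0 0 0 0 0 0" --jaw 0.75

```text
time: 20.25
tool_pos: [0.5269, 0.2545, 0.0921]
ee_rot: [3.141, 0.0, 1.7]
wrist_force: [-0.1, 0.3, -0.4]
width: 0.0703
finger_force: 0.0
```

```bash
python3 go.py .5275 .2555 .090 1.700;  python3 - <<'E'
from bench import *
from h import *
s=snapshot("scene");pickle.dump(s,open("pics/scene9.pkl","wb"))
P=cloud(s);q=P[hsv(s,(0,150,60),(8,255,255))&(abs(P[...,1]-.256)<.05)&(abs(P[...,0]-.53)<.05)&(P[...,2]<.16)];print(q.min(0),q.max(0))
E
```

```text
t 20.25 pos [0.5269 0.2545 0.0921] rot [3.1414 0.     1.6998] F [-0.0973  0.2888 -0.3797] w 0.07029377219057348 ff 0.0 q6 0.2240674108375257
shift [0.001  0.0007 0.0021] turn [ 0.0002  0.     -0.0002]
[0.5049828  0.23284737 0.04627916] [0.55276346 0.27850525 0.1201635 ]
```

Released, with the clip at about the expected height. Lifting straight up, clear of everything.

>>> carry_out --pt "0 0 -0.01 0 0 0" --pt "0 0 -0.03 0 0 0" --pt "0 0 -0.06 0 0 0" --pt "0 0 -0.09 0 0 0" --pt "0 0 -0.12 0 0 0"

```text
time: 20.8
tool_pos: [0.5268, 0.2544, 0.214]
ee_rot: [3.141, -0.0, 1.7]
wrist_force: [0.1, 0.4, 0.0]
width: 0.0704
finger_force: 0.0
```

>>> carry_out --pt "-0.03 0 -0.02 0 0 0" --pt "-0.07 0 -0.03 0 0 0" --pt "-0.11 0 -0.03 0 0 0" --pt "-0.14 0 -0.03 0 0 0" --pt "-0.15 0 -0.03 0 0 0"

```text
time: 21.3
tool_pos: [0.5466, 0.1031, 0.2431]
ee_rot: [3.14, 0.001, 1.696]
wrist_force: [0.7, -0.2, -0.1]
width: 0.0706
finger_force: 0.0
```

>>> carry_out --pt "-0.02 0 0 0 0 0" --pt "-0.03 0 0 0 0 0" --pt "-0.03 0 0 0 0 0" --pt "-0.03 0 0 0 0 0" --pt "-0.03 0 0 0 0 0"

```text
time: 21.8
tool_pos: [0.5499, 0.077, 0.242]
ee_rot: [-3.142, -0.0, 1.701]
wrist_force: [0.3, 0.4, 0.3]
width: 0.0707
finger_force: 0.0
```

```bash
python3 - <<'E'
from bench import *
from h import *
s=snapshot("scene");t=snapshot("top")
P=cloud(s);q=P[hsv(s,(0,150,60),(8,255,255))&(abs(P[...,1]-.256)<.05)&(abs(P[...,0]-.53)<.05)&(P[...,2]<.16)];print(q.min(0),q.max(0))
cv2.imwrite("pics/fin.png",np.hstack([cv2.resize(s["img"][180:290,360:490],(520,440),interpolation=cv2.INTER_CUBIC),cv2.resize(t["img"][170:280,150:220],(280,440),interpolation=cv2.INTER_CUBIC)])[:,:,::-1])
E
```

```text
[0.50372808 0.23317416 0.0469744 ] [0.55313189 0.27853574 0.12061734]
```

View pics/fin.png

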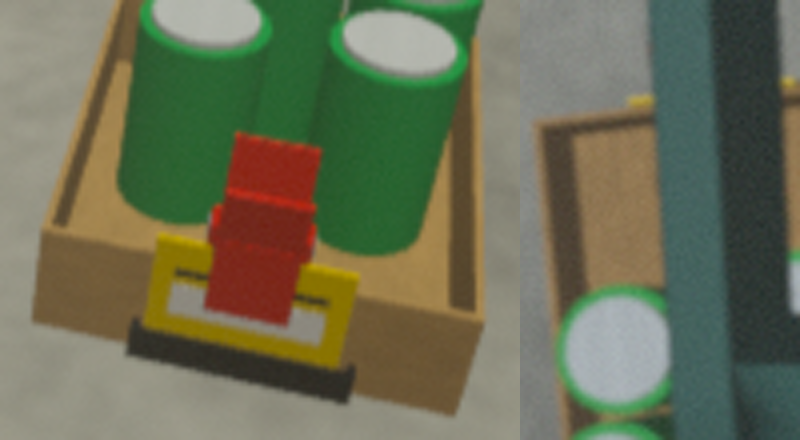

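The clip sits upright and square on card and wall, near the card's middle. The card is still in its pocket and the cans are where they stood. Handing in.

```bash
python3 -c "
from bench import *
print(close_job())"
```

```text
the job is handed in; nothing more can be done
None
```

The red clip was stood on the bare table and let go, then re-gripped by its wings; it now pinches the hold card and front wall, upright and square near the card's middle, and I handed the job in at about 22 s.

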